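# Fit the filter and hold the reference slide flush on the tilted reader stage

### The job

Get the optical reader ready for its reference reading: take the filter with the flat rectangular grip out of the rack and slide its blade down into the slot of the reader until it is fully home, then let go of it. Then pick up the white reference slide by its rib, tilt it to match the sloped sprung stage, centre it on the stage with the long sides in line, lying flush, and gently press the stage part-way in against its spring, not to its stop. Finish while still gripping the slide and holding it there, pressed in and still; leave the spare filter and the glassware alone.

Things in the scene. Friction and masses are not known exactly. Their poses are not given: they have to be found in the camera images.
- reader: White bench-top reader, fixed. Base 180 x 280 x 30 mm; on its +y half a grey block 50 x 70 mm, top 85 mm above the bench, with the filter slot; on its -y half the sloped stage between two steel cheeks (tops at 85 mm); a housing 110 mm high along its back, from 90 to 140 mm along -x of the origin. Origin: centre of the underside; z up, +x away from the housing.
- slot (a point): Centre of the mouth of the filter slot, level with the top of the grey block, 85 mm above the bench. The slot is vertical, 8 mm wide along this frame's x and 43 mm along its y, 45 mm deep, with a 2 mm chamfer round the mouth. z up.
- stage_face (a point): Centre of the stage's face, an aluminium plate 94 mm (its x, down the slope) by 64 mm (y, level) with a round black window in the middle, about 90 mm above the bench; moves with the spring. z: outward normal. The face slopes down to the reader's open front (+x) by 0.2 to 0.5 rad, different every time; the angle is locked by a stiff hinge.
- stage (a joint): How far the sprung stage is pushed in along its normal (m): 0 = out, 0.010 = against its stop. It keeps parallel to itself. It takes about 3 N to start, 7 N at 5 mm, 11 N at the stop.
- rack: Aluminium rack 50 x 150 x 45 mm high, fixed to the bench, with two vertical slots (7 x 42 mm, 30 mm deep) 64 mm apart in one line along its y, each with one filter standing in it. Origin: centre of the underside.
- filter: Filter to use, upright in either rack slot: steel blade 5 mm thick (x), 40 wide (y), 44 high, lowest 4 mm thinned to 3 x 36; on it a grey rectangular grip 14 mm (x) by 32 (y), 44 to 74 mm above the origin (centre of the blade's lower end). About 60 g. In the rack the origin is 15 mm above the bench. Home in the reader, the grip rests on the grey block, origin 44 mm below the slot's mouth.
- spare: Spare filter in the other slot of the rack; the same blade, but with a small round knob, 16 mm in diameter and 22 mm high. Leave it. Origin as for the filter.
- slide: Reference slide on the bench: aluminium plate 80 mm (x) x 50 mm (y) x 6 mm, white on the back, with a grey upright rib on the middle of its back, 44 mm long (x), 12 mm thick (y), from 6 to 36 mm above the origin. Origin: centre of the flat underside, the face that goes on the stage; z towards the rib. About 120 g.
- jar: Bystander: glass jar with a blue cap, 52 mm in diameter, 75 mm high. Origin: centre of the underside.
- beaker: Bystander: glass beaker, 64 mm in diameter, 80 mm high. Origin: centre of the underside.
- amber: Bystander: small amber bottle, 48 mm in diameter, 85 mm high. Origin: centre of the underside.
Mind the look-alikes: they are no part of the job. Leave any pink or yellow look-alike of the filter alone.

How it is judged:
By the outcome, as a careful person would: the job done as asked, in the order asked, and still so for the second after the job is handed in, while the arm keeps its last pose, push and grip.
It also fails if it takes over 54 s, if anything falls off the work surface, if the arm or the gripper's body presses on something with over 40 N, if the wrist force passes 120 N, or if a joint passes its speed limit or range.

### The arm

A 7-joint arm with a two-finger parallel gripper is mounted at the origin on the work surface. World frame = base frame: x ahead of the robot, y to its left, z up, the work surface at z = 0. Lengths are in mm, angles in rad, forces in N, time in s.
With the tool pointing down it reaches from about 400 to 875 mm from the base axis. Payload 4.4 kg.
Tool frame: the origin (TCP) lies at the very end of the fingers, on their centre line; the grasp point (between the pads) lies ctrl.grip_point_offset behind it (ctrl.grip_point_offset is the distance from the TCP to the grasp point, in mm); z points along the fingers, y is the line along which they close (so a half turn about z gives the same grasp; the last joint's range is limited). The gripper opens to 85 mm and grips with 20 to 120 N. Pads are 22 mm wide; open, the fingers measure 114 mm over their backs; the gripper's body (76 mm by 85 mm) begins 54 mm behind the grasp point. The pads swing forward as they close: fully open they stand 13 mm farther back than shut.
Start: joints at [-0.066, 0.628, 0.038, 1.517, -0.027, 0.996, -0.02], TCP at [650.014, 0.027, 231.313] pointing down, gripper open.
Joint ranges: [-3.06, 3.06], [-0.37, 2.12], [-1.25, 1.32], [0.18, 2.47], [-1.1, 4.24], [0.23, 1.98], [-2.94, 2.94]. Speed limits (rad/s): [2.57, 2.57, 3.14, 3.14, 3.14, 3.14, 3.14].

### API

Orientations are given as [roll, pitch, yaw] about the fixed x, y, z axes, in that order (R = Rz(yaw) Ry(pitch) Rx(roll)).
In Python, from cell import read_state, cams, ctrl, models gives the robot as it stands. The module is installed in compiled form; this text tells all that it offers.
- The arm moves only by the shell command python3 -m creep 'ROWS'. ROWS is a JSON list of rows, 1 to 12 of them, each of 7 numbers: dx, dy, dz in mm, then a rotation vector rx, ry, rz in rad, then the finger opening in mm; each row shifts and turns the commanded pose from where the row before left it, along the tool's axes as they then stand; what a row does not reach is not made up. A row lasts 1/10 s, in which the tool goes at most 50 mm and 0.15 rad, less where a joint would pass 70% of its speed; a pose out of reach is approached as far as the arm can. The fingers move at their own pace and stop on an object; the grip force is fixed at half the most. Time passes only in rows, so rows that do not move let the fingers close. It prints the time, the measured TCP pose, the force, the opening and the grip force at its end.
- read_state(): the state, without advancing time (a new reading comes with each control period).
- cams.get_image(name): name is "scene" or "side" or "wrist"; returns (picture, depth): 420x560x3 uint8, blue, green, red; 420x560 float32, mm along the optical axis (not along the pixel's ray), 0 where there is no reading.
- cams.calibration(name): a dict with "fx", "fy", "cx", "cy" (pixels), "rvec" (rotation vector, rad) and "tvec" (3), from world to camera coordinates, as OpenCV has them; the wrist camera has in their place "hand_eye" (4x4, takes a point from camera to tool coordinates, whose origin is the TCP and whose axes are the flange's). Camera axes: x right, y down, z forward; pixel columns grow to the right and rows downward; lengths in mm; the calibration is good to about 2 mm. A picture is of the moment at which its call begins: read the wrist's pose just before it. calibration takes no time and is no camera call.
- ctrl.finish_job(): hands the job in; it is judged then, once.
Trained networks look in the newest picture that a camera, given by its name, has taken for a name from the list of things; names that differ only in an ending like _2 or _b are one class to them, and where a whole thing is asked for, a point or a joint stands for the part that bears it (a point fixed in the world has none). Each returns a list of dicts, best first, with "confidence" (0 to 1); they miss things now and then, are a little off and sometimes report something else, mostly with a low value. They report only what shows in the picture. A call takes as long as a camera call. They do not tell look-alikes from the thing itself.
- models.search_frame(thing, camera): "extent" ([left, top, right, bottom] in pixels, round what is visible of it).
- models.mark_of(thing, camera): "position" ([column, row] in pixels: a listed point, or the origin of a listed thing).
The state is a dict: "clock": time; "qpos": joint angles; "qd": joint speeds; "tau": joint torques, N m; "eef_pos": TCP position; "tool_rot": TCP orientation; "force": force on the tool from outside, world axes, zero at the start; "torque": the same for the moment, N m; "width": finger opening in mm; "gripper_force": force on a finger pad.
Only numpy, scipy, OpenCV 4.12 (cv2) and the standard library are available. Lean on these libraries where they do the work, as an engineer would, in place of code of your own. Each camera call takes 0.05 s, during which the arm holds its last target. There are 200 camera calls.

## Working session

There is one attempt and no reset: what is moved stays moved. The work goes in short steps, Python scripts to look and compute and a shell command to move; the robot and the scene stay as the last step left them, time stands still between calls to the robot, and variables do not carry over. Pictures are saved under pics/ and viewed, at most 10 in all, crops included, and the job is handed in when it is done.

```bash
mkdir -p pics; cat > h.py <<'E'
import numpy as np, cv2
from scipy.spatial.transform import Rotation as Ro
from cell import read_state, cams, ctrl, models
def T_tool():
    s=read_state(); T=np.eye(4); T[:3,:3]=Ro.from_euler('xyz',s['tool_rot']).as_matrix(); T[:3,3]=s['eef_pos']; return T
def shot(name):
    """returns image, HxWx3 world points (nan where none), cam->world"""
    T=T_tool(); im,d=cams.get_image(name); c=cams.calibration(name)
    if name=='wrist': M=T@np.array(c['hand_eye'])
    else:
        W=np.eye(4); W[:3,:3]=Ro.from_rotvec(np.ravel(c['rvec'])).as_matrix(); W[:3,3]=np.ravel(c['tvec']); M=np.linalg.inv(W)
    v,u=np.mgrid[:d.shape[0],:d.shape[1]]
    P=np.stack([(u-c['cx'])/c['fx']*d,(v-c['cy'])/c['fy']*d,d],-1)@M[:3,:3].T+M[:3,3]
    P[d<=0]=np.nan
    return im,P,M
E
python3 - <<'E'
from h import *
s=read_state(); print(s, ctrl.grip_point_offset)
ims=[]
for n in ['scene','side','wrist']:
    im,P,M=shot(n); np.save(f'pics/{n}_P.npy',P); cv2.imwrite(f'pics/{n}0.png',im)
    print(n,'cam at',M[:3,3].round(),M[:3,2].round(2))
    for t in ['reader','slot','stage_face','rack','filter','spare','slide']:
        a=models.mark_of(t,n)
        for r in a[:2]:
            u,v=np.round(r['position']).astype(int); 
            p=P[v,u].round() if 0<=v<420 and 0<=u<560 else None
            print(t,round(r['confidence'],2),u,v,p)
E
```

```text
{'clock': 0.0, 'qpos': array([-0.06577447,  0.62934605,  0.03841447,  1.51838804, -0.02702128,
        0.99627924, -0.02000369]), 'qd': array([-2.47320981e-04,  1.88025070e-03, -1.21694033e-03, -1.06809249e-03,
        1.79369308e-04,  1.21139502e-03, -1.73721380e-05]), 'tau': array([-1.11932164e-03, -5.63405585e+01,  1.22606792e+00, -1.93450052e+01,
        1.09587883e-02,  1.05136272e-02, -8.84369996e-06]), 'eef_pos': array([6.49369640e+02, 3.43050608e-02, 2.30382216e+02]), 'tool_rot': array([-3.13968875e+00, -8.51606062e-06,  1.57077729e+00]), 'force': array([-1.01179825,  0.99145441, -0.4600748 ]), 'torque': array([-0.0424628 ,  0.01554432, -0.0013405 ]), 'gripper_force': 0.0, 'width': 85.4595805698998} 18.700000000000003
scene cam at [1304. -365. 1263.] [-0.49  0.28 -0.82]
reader 0.59 254 208 [528.  -8.  31.]
slot 0.71 280 189 [678.   1. 304.]
stage_face 0.65 237 199 [510. -57.  92.]
filter 0.68 345 148 [426. 424.   0.]
filter 0.63 363 182 [589. 393.  -2.]
spare 0.65 334 170 [523. 307.  43.]
slide 0.76 181 247 [ 554. -275.   33.]
side cam at [327. 798. 637.] [ 0.29 -0.79 -0.55]
reader 0.92 315 247 [505.  84.  56.]
slot 0.73 305 233 [533.  73.  82.]
stage_face 0.98 325 201 [523. -70.  86.]
rack 0.59 269 362 [497. 396.  44.]
rack 0.17 204 288 [703. 253.  18.]
filter 0.86 296 418 [431. 450.   1.]
filter 0.81 218 360 [592. 404.  17.]
spare 0.7 277 342 [498. 353.  45.]
slide 0.57 333 189 [ 546. -272.    6.]
wrist cam at [649.  74. 373.] [ 0.   -0.29 -0.96]
reader 0.79 165 163 [528.  19.  29.]
slot 0.67 135 102 [522.  78.  68.]
stage_face 0.85 138 262 [515. -62.  89.]
slide 0.83 203 375 [ 542. -264.    7.]
```

View pics/scene0.png

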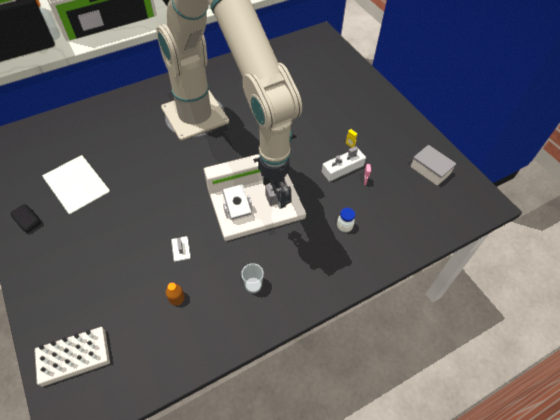

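View pics/side0.png

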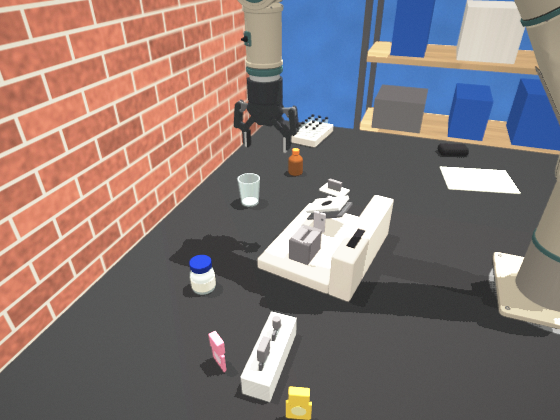

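The scene view shows the reader at (255,195), rack at (345,163) and slide at (181,247). In the side view, the rack is at (270,352) with the round knob at (277,323) and the rectangular grip at (263,345). The yellow (299,403) and pink (217,350) look-alikes stand off the rack.

```bash
python3 - <<'E'
from h import *
def rect(p):
    (c,s,a)=cv2.minAreaRect(p[:,:2].astype(np.float32)); return np.round(c,1),np.round(s,1),round(a,1)
for n in ['side','scene']:
    P=np.load(f'pics/{n}_P.npy'); im=cv2.imread(f'pics/{n}0.png')
    x,y,z=P[...,0],P[...,1],P[...,2]
    print(n)
    m=(abs(z-45)<4)&(x>380)&(x<620)&(y>250)&(y<470)&(im.min(-1)>110); m=cv2.morphologyEx(m.astype('u1'),cv2.MORPH_OPEN,np.ones((2,2)))>0
    print('rack top',m.sum(),rect(P[m]))
    m=(z>62)&(z<130)&(x>400)&(x<600)&(y>250)&(y<480)
    nl,lab=cv2.connectedComponents(m.astype('u1'))
    for k in range(1,nl):
        q=P[lab==k]
        if len(q)>8: print('high blob',len(q),q.mean(0).round(),q.max(0).round(),q.min(0).round(),im[lab==k].mean(0).round(), np.argwhere(lab==k).mean(0).round())
    m=(z>12)&(z<45)&(x>480)&(x<620)&(y>-330)&(y<-210); print('rib',m.sum(),P[m].mean(0).round(1),rect(P[m]))
    m=(z>3)&(z<10)&(x>480)&(x<620)&(y>-330)&(y<-210); print('plate',m.sum(),rect(P[m]))
    m=(abs(z-30)<3)&(x>350)&(x<700)&(y>-200)&(y<200); print('base',m.sum(),rect(P[m]))
    m=(abs(z-110)<3)&(x>350)&(x<650)&(y>-200)&(y<220); print('housing top',m.sum(),rect(P[m]))
    m=(abs(z-85)<3)&(x>450)&(x<650)&(y>20)&(y<160); print('block top',m.sum(),rect(P[m]) if m.sum()>5 else '')
E
```

```text
side
rack top 1587 (array([480. , 386.9]), array([141.4, 183. ]), 47.7)
high blob 109 [507. 334.  75.] [516. 341.  82.] [500. 323.  62.] [171. 173. 178.] [321. 276.]
high blob 142 [588. 405.  71.] [600. 415.  76.] [576. 390.  62.] [222. 210. 246.] [341. 217.]
high blob 274 [504. 400.  81.] [513. 412.  91.] [499. 379.  62.] [173. 174. 179.] [348. 263.]
high blob 262 [427. 450.  71.] [444. 458.  76.] [411. 437.  62.] [129. 235. 245.] [393. 299.]
rib 117 [ 542.1 -270.8   25.8] (array([ 543.2, -273.1]), array([17.1, 45.8]), 69.1)
plate 166 (array([ 542.9, -273.8]), array([53.2, 80.4]), 74.0)
base 2836 (array([493.4,  17.6]), array([281.2, 229.9]), 80.5)
housing top 1508 (array([433.7,  28. ]), array([278.2, 110.4]), 81.0)
block top 391 (array([529.9,  81.4]), array([72.8, 50.8]), 80.3)
scene
rack top 249 (array([517.9, 362.8]), array([152.2,  46.5]), 80.7)
high blob 45 [425. 445.  70.] [441. 456.  79.] [403. 432.  62.] [ 12. 200. 216.] [133. 352.]
high blob 70 [505. 391.  80.] [511. 411.  95.] [495. 375.  62.] [124. 126. 130.] [151. 353.]
high blob 25 [506. 328.  76.] [517. 337.  89.] [497. 320.  64.] [135. 136. 141.] [158. 337.]
high blob 37 [588. 398.  72.] [600. 411.  78.] [575. 387.  63.] [183. 161. 230.] [168. 368.]
rib 68 [ 544.1 -276.1   30.9] (array([ 544.3, -275.4]), array([33.8, 42.6]), 43.6)
plate 323 (array([ 549.7, -271. ]), array([116.2, 138.7]), 89.6)
base 1669 (array([504.9,  11.8]), array([279.1, 204.6]), 80.4)
housing top 510 (array([431.1, -19.1]), array([191.3, 124.4]), 80.7)
block top 67 (array([528.4,  76.9]), array([69.6, 51.1]), 76.7)
```

```bash
python3 -m creep '[[38,-14,2,0,0,0,85],[38,-14,2,0,0,0,85],[38,-14,2,0,0,0,85],[38,-14,2,0,0,0,85],[38,-14,2,0,0,0,85],[38,-14,2,0,0,0,85],[38,-14,2,0,0,0,85],[38,-14,2,0,0,0,85],[38,-14,2,0,0,0,85],[38,-14,2,0,0,0,85],[0,0,0,0,0,0,85],[0,0,0,0,0,0,85]]'
python3 - <<'E'
from h import *
im,P,M=shot('wrist'); cv2.imwrite('pics/w1.png',im); np.save('pics/w1.npy',P)
print(M[:3,3])
for t in ['rack','filter','spare']:
    for r in models.mark_of(t,'wrist')[:2]: print(t,r)
    for r in models.search_frame(t,'wrist')[:2]: print(t,r)
E
```

```text
clock: 2.4
eef_pos: [509.2, 381.2, 211.1]
tool_rot: [-3.141, 0.0, 1.574]
force: [1.3, -0.1, -0.8]
width: 85.1
gripper_force: 0.0
[508.39424853 455.09420251 353.08589227]
rack {'position': [279.8, 199.9], 'confidence': 0.75}
rack {'extent': [252.8, 126.7, 306.7, 282.9], 'confidence': 0.81}
filter {'position': [363.7, 158.3], 'confidence': 0.95}
filter {'position': [281.3, 166.6], 'confidence': 0.88}
filter {'extent': [156.6, 104.0, 218.8, 131.7], 'confidence': 0.87}
filter {'extent': [348.2, 147.6, 399.3, 191.7], 'confidence': 0.68}
spare {'position': [281.4, 228.2], 'confidence': 0.62}
spare {'extent': [272.8, 220.9, 287.9, 264.3], 'confidence': 0.86}
```

View pics/w1.png

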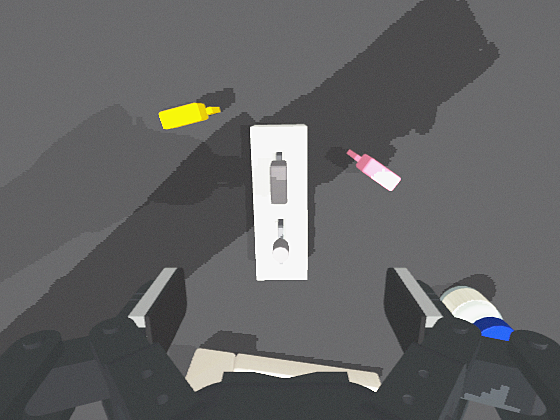

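The wrist view shows the rack at (280,203). The rectangular grip is at (279,178) and the knob at (280,248). The pink and yellow look-alikes are off to the sides.

```bash
python3 - <<'E'
from h import *
def rect(p):
    (c,s,a)=cv2.minAreaRect(p[:,:2].astype(np.float32)); return np.round(c,1),np.round(s,1),round(a,1)
P=np.load('pics/w1.npy'); im=cv2.imread('pics/w1.png')
z=P[...,2]; v,u=np.mgrid[:420,:560]
box=(u>240)&(u<315)&(v>115)&(v<290)
m=box&(abs(z-45)<4)&(im.min(-1)>200); print('rack',m.sum(),rect(P[m]),P[m][:,2].mean())
for v0,v1 in [(140,208),(215,270)]:
    m=box&(z>60)&(v>=v0)&(v<v1); q=P[m]; print(len(q),rect(q),np.percentile(q[:,2],[2,50,98]))
    t=m&(z>np.percentile(q[:,2],98)-6); q=P[t];print('top',len(q),q.mean(0),rect(q))
E
```

```text
rack 6720 (array([503.8, 363. ]), array([ 50. , 150.3]), 1.1) 44.480187048080744
752 (array([502.8, 395.2]), array([13.6, 32.3]), 0.1) [66.06042164 88.16380704 89.75239389]
top 676 [503.07588143 396.11620194  88.23960668] (array([502.8, 395.1]), array([13.6, 32.1]), 0.2)
362 (array([504.2, 331.9]), array([15.4, 14.7]), 48.0) [61.6117091  79.82133662 81.60741082]
top 253 [504.286525  332.3884803  80.0668173] (array([504.3, 331.8]), array([15.3, 14.4]), 45.1)
```

```bash
python3 -m creep '[[7,-3,25,0,0,-0.012,45],[7,-3,25,0,0,0,45],[0,0,35,0,0,0,45],[0,0,35,0,0,0,45],[0,0,27,0,0,0,45],[0,0,0,0,0,0,45],[0,0,0,0,0,0,45]]'
python3 - <<'E'
from h import *
print(read_state()['eef_pos'], read_state()['tool_rot'],read_state()['width'])
im,P,M=shot('wrist'); cv2.imwrite('pics/w2.png',im)
E
```

```text
clock: 3.45
eef_pos: [504.4, 393.8, 64.6]
tool_rot: [3.142, 0.0, 1.582]
force: [0.4, -0.1, -0.0]
width: 45.4
gripper_force: 0.0
[504.37766409 393.78411957  64.6486177 ] [3.14154546e+00 8.07900434e-05 1.58217157e+00] 45.42461892712361
```

View pics/w2.png

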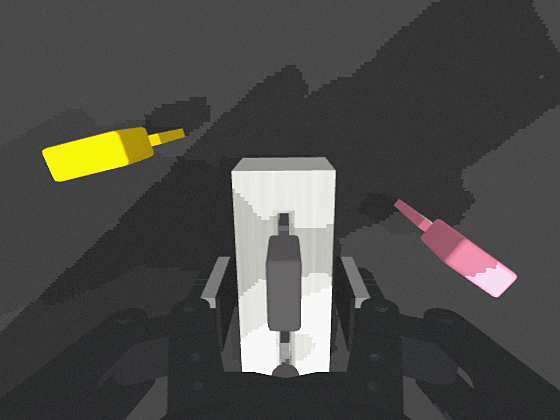

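The grip (284,285) sits centred between the pads at (222,290) and (347,290), and nothing else is in the way. I'll close and lift next.

```bash
python3 -m creep '[[0,0,0,0,0,0,0],[0,0,0,0,0,0,0],[0,0,0,0,0,0,0],[0,0,0,0,0,0,0],[0,0,0,0,0,0,0],[0,0,0,0,0,0,0]]'; python3 -m creep '[[0,0,-10,0,0,0,0],[0,0,-20,0,0,0,0],[0,0,-20,0,0,0,0],[0,0,-25,0,0,0,0],[0,0,-35,0,0,0,0],[0,0,-20,0,0,0,0]]'
```

```text
clock: 4.1
eef_pos: [504.7, 394.7, 66.1]
tool_rot: [3.14, -0.002, 1.583]
force: [0.1, -0.6, 6.3]
width: 12.8
gripper_force: 59.6
clock: 4.7
eef_pos: [504.8, 394.6, 197.7]
tool_rot: [3.139, -0.002, 1.583]
force: [0.2, 0.2, -0.8]
width: 12.8
gripper_force: 59.0
```

```bash
python3 -m creep '[[-38,5,0,0,0,0.018,0],[-38,5,0,0,0,0.018,0],[-38,5,0,0,0,0.018,0],[-38,5,0,0,0,0.018,0],[-38,5,0,0,0,0.018,0],[-38,5,0,0,0,0.018,0],[-38,5,0,0,0,0.018,0],[-38,5,0,0,0,0.018,0],[-38,5,0,0,0,0.018,0],[-38,5,0,0,0,0.018,0],[0,0,0,0,0,0,0],[0,0,0,0,0,0,0]]'
python3 - <<'E'
from h import *
print(read_state()['eef_pos'], read_state()['tool_rot'])
im,P,M=shot('wrist'); cv2.imwrite('pics/w3.png',im); np.save('pics/w3.npy',P)
for r in models.mark_of('slot','wrist')[:2]: print(r)
E
```

```text
clock: 5.9
eef_pos: [527.6, 11.1, 194.9]
tool_rot: [3.141, -0.0, 1.4]
force: [0.8, 0.3, -1.1]
width: 12.5
gripper_force: 59.1
[527.63183524  11.05046357 194.92838819] [ 3.14090576e+00 -3.39610654e-04  1.40029469e+00]
{'position': [269.5, 112.7], 'confidence': 0.82}
```

View pics/w3.png

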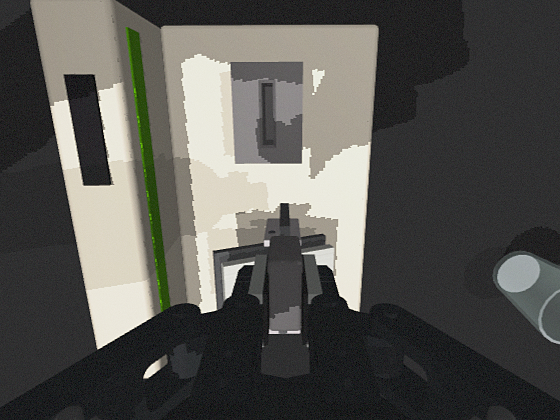

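Block top spans (232–303, 62–163) with the slot at (268,115). The held filter's grip is seen at (285,275).

```bash
python3 - <<'E'
from h import *
def rect(p):
    (c,s,a)=cv2.minAreaRect(p[:,:2].astype(np.float32)); return np.round(c,1),np.round(s,1),round(a,2)
P=np.load('pics/w3.npy'); im=cv2.imread('pics/w3.png')
z=P[...,2]; v,u=np.mgrid[:420,:560]
m=(u>215)&(u<320)&(v>50)&(v<175)&(abs(z-85)<4); print('block',m.sum(),rect(P[m]),P[m][:,2].mean())
s=(u>255)&(u<282)&(v>75)&(v<155)&(z<78); print('slot px',s.sum(),u[s].min(),u[s].max(),v[s].min(),v[s].max())
# slot opening: hull hole of block-top mask
mm=m.astype('u1'); hole=(mm==0)&(u>250)&(u<288)&(v>75)&(v<155)
c=cams.calibration('wrist'); M=T_tool()@np.array(c['hand_eye'])
uv=np.argwhere(hole)[:,::-1]; d=np.c_[(uv[:,0]-c['cx'])/c['fx'],(uv[:,1]-c['cy'])/c['fy'],np.ones(len(uv))]@M[:3,:3].T
q=M[:3,3]+d*((P[m][:,2].mean()-M[2,3])/d[:,2])[:,None]; print('slot at top',len(uv),rect(q))
print(z[100:130:6,255:285])
# held grip top
T=T_tool(); L=(P-T[:3,3])@T[:3,:3]
g=(u>255)&(u<315)&(v>225)&(v<340)&(abs(L[...,1])<12)&(abs(L[...,0])<40)&(L[...,2]>-30)&(L[...,2]<0)
print('grip local',g.sum(),np.nanpercentile(L[g],[2,50,98],axis=0).round(1))
# blade ahead in local
b=(u>270)&(u<300)&(v>195)&(v<240); print('blade local',np.nanpercentile(L[b],[2,50,98],axis=0).round(1))
E
```

```text
block 6439 (array([526.1,  80.7]), array([69.8, 50.1]), 80.38) 84.38003254666492
slot px 650 261 272 83 144
slot at top 697 (array([529.2,  79.6]), array([48.5, 17.4]), 81.02)
[[84.82161907 84.02183983 85.95994945 83.9227813  84.13774967 83.80926895
  81.53180993 69.88871553 57.37823892 45.34345654 40.32792488 39.69483623
  39.72236331 38.72380312 38.27681837 39.68231637 40.19041237 39.18356665
  83.21515471 83.68276505 84.49829234 84.76612486 84.54411997 85.58898099
  84.24972382 85.62741105 85.04318442 83.75373584 84.39495126 83.88711043]
 [83.90238987 84.2488182  85.09089961 83.82512855 83.33578026 83.36375997
  82.83392484 71.97635651 58.89799609 44.78059309 38.84790651 39.09603917
  40.33435359 39.82032248 39.64955921 38.10007298 38.8651671  39.59086359
  82.10878818 84.26529507 84.7925695  83.65766973 84.67642411 84.18837322
  83.81010736 85.32121599 85.18150092 84.35115381 82.9077976  84.75033927]
 [83.53434233 83.89574667 85.37403461 84.75484684 82.9261167  83.12549062
  82.53749158 74.60574778 60.78383298 47.70904264 40.48837273 38.72564808
  39.94890571 40.3377183  39.81750
[... 387 characters left out ...]
39.01123849 39.80696564
  83.26873823 83.64274597 83.6951083  85.46629806 84.90820531 85.42037999
  85.6657437  83.49918305 83.31435046 83.52185154 83.75349636 84.10900906]
 [84.88045197 83.33809407 84.99238212 85.82139676 84.19499137 83.55952748
  81.97044025 77.77360898 64.64171505 52.02594162 40.10713482 39.20445791
  40.32041722 38.97146687 38.88693753 39.18371946 39.22905872 38.80543265
  83.55855883 83.06634676 84.94841308 84.72339538 84.7631389  82.93150432
  84.96986469 84.021503   85.11036677 83.91232968 82.95496562 86.30282903]]
grip local 3747 [[-15.5 -10.8 -28.3]
 [  8.3  -0.2 -22.3]
 [ 14.5  10.6  -2.8]]
blade local [[-30.5 -12.9   1.5]
 [-14.5  -0.  145.6]
 [ 18.4  13.2 166.2]]
```

```bash
python3 - <<'E'
from h import *
def rect(p):
    (c,s,a)=cv2.minAreaRect(p[:,:2].astype(np.float32)); return np.round(c,1),np.round(s,1),round(a,2)
P=np.load('pics/w3.npy'); v,u=np.mgrid[:420,:560]
c=cams.calibration('wrist'); T=T_tool(); M=T@np.array(c['hand_eye'])
L=(P-T[:3,3])@T[:3,:3]
def proj(uu,vv,h):
    d=M[:3,:3]@[(uu-c['cx'])/c['fx'],(vv-c['cy'])/c['fy'],1]; return M[:3,3]+d*(h-M[2,3])/d[2]
z=P[...,2]; s=((u>255)&(u<282)&(v>75)&(v<155)&(z<80)).astype('u1')
s=cv2.morphologyEx(s,cv2.MORPH_OPEN,np.ones((3,3)))
for r in (90,100,110,120,130,140):
    w=np.where(s[r])[0]; print(r,w.min(),w.max())
r=np.where(s.any(1))[0]; print('rows',r.min(),r.max())
uv=np.argwhere(s)[:,::-1]; q=np.array([proj(a,b,84.5) for a,b in uv]); print('slot',rect(q)); w=(q-T[:3,3])@T[:3,:3]; print('slot local',rect(w))
g=(u>240)&(u<330)&(v>225)&(v<345)&(abs(L[...,1])<9)&(abs(L[...,0])<25)&(L[...,2]>-31)&(L[...,2]<-20)
g=cv2.morphologyEx(g.astype('u1'),cv2.MORPH_OPEN,np.ones((3,3)))>0
print('grip top',g.sum(),rect(L[g]),np.median(L[g],0).round(2))
E
```

```text
90 261 272
100 262 272
110 262 272
120 262 272
130 262 272
140 263 272
rows 83 144
slot (array([525.8,  83.4]), array([42. ,  7.7]), 79.86)
slot local (array([ 68.6, -13.5]), array([42. ,  7.7]), 0.61)
grip top 2587 (array([-1.3,  0.6]), array([17.9, 32.6]), 86.52) [  1.23  -0.22 -22.57]
```

```bash
python3 - <<'E'
from h import *
P=np.load('pics/w3.npy'); T=T_tool(); L=(P-T[:3,3])@T[:3,:3]; z=P[...,2]
print(L[113,245:255].mean(0), L[113,285:295].mean(0))
for col in (245,290):
    k=np.where(abs(z[50:180,col]-84.5)<3)[0]+50; print(col,k.min(),k.max(),L[k.min(),col].round(1),L[k.max(),col].round(1))
for row in (90,113,150):
    k=np.where(abs(z[row,215:320]-84.5)<3)[0]+215; print(row,k.min(),k.max(),L[row,k.min()].round(1),L[row,k.max()].round(1))
for col in (265,268): print(z[76:90,col].round(0),z[138:152,col].round(0))
# held grip profile: local along image columns
for r in (240,260,300,320): print(r,[tuple(L[r,c].round(0)) for c in range(256,318,5)])
print([tuple(L[r,284].round(0)) for r in range(200,345,6)])
E
```

```text
[ 67.08606589 -25.03812143 110.20210711] [ 66.97011279   3.49694838 110.27905131]
245 62 163 [100.6 -26.9 109.4] [ 31.2 -29.7 111.1]
290 62 163 [100.6   3.8 110.7] [ 31.1   3.9 110.4]
90 231 301 [ 82.6 -37.5 110.3] [ 82.5  11.6 111.1]
113 232 301 [ 67.1 -37.4 109.6] [ 66.9  11.7 110.1]
150 234 301 [ 40.9 -37.3 110.3] [ 40.7  12.  110.4]
[84. 85. 86. 85. 85. 85. 83. 79. 68. 55. 45. 39. 39. 39.] [41. 41. 44. 54. 63. 70. 78. 82. 83. 84. 84. 85. 85. 85.]
[85. 85. 83. 84. 84. 83. 83. 78. 67. 55. 44. 40. 39. 39.] [38. 41. 45. 54. 62. 71. 78. 83. 83. 84. 85. 85. 84. 84.]
240 [(np.float64(-52.0), np.float64(-28.0), np.float64(165.0)), (np.float64(-52.0), np.float64(-23.0), np.float64(165.0)), (np.float64(-30.0), np.float64(-15.0), np.float64(110.0)), (np.float64(14.0), np.float64(-6.0), np.float64(0.0)), (np.float64(14.0), np.float64(-4.0), np.float64(0.0)), (np.float64(14.0), np.float64(-2.0), np.float64(-0.0)), (np.float64(14.0), np.float64(0.0), np.float64(-0.0)), (np.float64(14.0), np.float64(3.0), np.float64(0.0)), (np.float64(14.0), np.float64(5.0), np.float64(1.0)), (np.float64(-40.0)
[... 3154 characters left out ...]
4(-23.0)), (np.float64(8.0), np.float64(-1.0), np.float64(-24.0)), (np.float64(5.0), np.float64(-1.0), np.float64(-22.0)), (np.float64(2.0), np.float64(-1.0), np.float64(-22.0)), (np.float64(-1.0), np.float64(-1.0), np.float64(-23.0)), (np.float64(-3.0), np.float64(-1.0), np.float64(-23.0)), (np.float64(-6.0), np.float64(-1.0), np.float64(-22.0)), (np.float64(-10.0), np.float64(-1.0), np.float64(-22.0)), (np.float64(-12.0), np.float64(-1.0), np.float64(-23.0)), (np.float64(-14.0), np.float64(-1.0), np.float64(-24.0)), (np.float64(-115.0), np.float64(-1.0), np.float64(109.0)), (np.float64(-188.0), np.float64(-2.0), np.float64(195.0)), (np.float64(-197.0), np.float64(-2.0), np.float64(196.0))]
```

```bash
cat > slot.py <<'E'
from h import *
s=read_state(); print(s['eef_pos'].round(2),s['tool_rot'],s['qd'].round(4)); T=T_tool()
im,P,M=shot('wrist'); L=(P-T[:3,3])@T[:3,:3]; z=P[...,2]
b=(abs(z-84.5)<3).astype('u1'); n,lab,st,_=cv2.connectedComponentsWithStats(b); k=1+np.argmax(st[1:,4]); b=lab==k
x,y,w,h,_=st[k]; print('block px',st[k])
(c,sz,a)=cv2.minAreaRect(L[b][:,:2].astype(np.float32)); print('block local',np.round(c,1),np.round(sz,1),a)
C=cams.calibration('wrist'); H=np.array(C['hand_eye'])
s=np.zeros_like(b,'u1'); s[y+8:y+h-8,x+8:x+w-8]=(z<80)[y+8:y+h-8,x+8:x+w-8]; s=cv2.morphologyEx(s,cv2.MORPH_OPEN,np.ones((3,3)))
uv=np.argwhere(s)[:,::-1]; d=np.c_[(uv[:,0]-C['cx'])/C['fx'],(uv[:,1]-C['cy'])/C['fy'],np.ones(len(uv))]@H[:3,:3].T
q=H[:3,3]+d*((np.median(L[b][:,2])-H[2,3])/d[:,2])[:,None]
(c,sz,a)=cv2.minAreaRect(q[:,:2].astype(np.float32)); print('slot local',np.round(c,1),np.round(sz,1),a,'depth',np.median(L[b][:,2]))
E
python3 slot.py
```

```text
[527.71  13.44 194.68] [ 3.14122166e+00 -1.19168431e-03  1.40452011e+00] [-0.013   0.0036 -0.005   0.0001  0.0018  0.0002  0.001 ]
block px [ 231   66   73  101 6360]
block local [ 66.  -12.8] [69.4 50.1] 0.017721673473715782
slot local [ 66.2 -12.6] [41.6  7.3] 0.564326822757721 depth 110.34683158921777
```

```bash
cat >> slot.py <<'E'
v,u=np.mgrid[:420,:560]
g=(abs(L[...,1])<7)&(abs(L[...,0])<25)&(abs(L[...,2]+22.5)<2.5); k=L[:,284][g[:,284]]
print('grip x', [np.round((L[:,c,0][g[:,c]].min(),L[:,c,0][g[:,c]].max()),1) for c in (276,280,284,288,292)], 'y',[np.round((L[r,:,1][g[r]].min(),L[r,:,1][g[r]].max()),1) for r in (280,300,310)])
bl=(abs(L[...,1])<8)&(L[...,2]>8)&(L[...,2]<30)&(L[...,0]>12)&(L[...,0]<25); print('blade edge x',np.median(L[bl],0),np.percentile(L[bl][:,1],[3,97]))
E
python3 slot.py
```

```text
[527.68  13.74 194.57] [ 3.14140045e+00 -1.08060813e-03  1.40534720e+00] [-0.007   0.0023  0.0004  0.0024  0.0015 -0.0005 -0.0013]
block px [ 231   66   73  101 6363]
block local [ 65.9 -12.7] [50.2 69.4] 89.96359252929688
slot local [ 66.2 -12.6] [41.5  7.3] 0.5643488764762878 depth 110.20798449751291
grip x [array([-14.1,  17.3]), array([-13.9,  16.7]), array([-15.1,  16.8]), array([-14.2,  16.8]), array([-14.7,  17.1])] y [array([-6.8,  5.7]), array([-6.9,  5.5]), array([-6.5,  5.6])]
blade edge x [20.45815752 -0.95471175 15.25342732] [-3.42646149  1.41484982]
```

```bash
python3 -m creep '[[20,-4,0,0,0,0,0],[20,-4,0,0,0,0,0],[15,-4,10,0,0,0,0],[10,0,20,0,0,0,0],[0,0,15,0,0,0,0],[0,0,0,0,0,0,0],[0,0,0,0,0,0,0],[0,0,0,0,0,0,0],[0,0,0,0,0,0,0]]'; python3 - <<'E'
from h import *
print(read_state()['eef_pos'], read_state()['tool_rot'])
im,P,M=shot('side'); cv2.imwrite('pics/s4.png',cv2.resize(im[150:310,210:420],None,fx=3.5,fy=3.5,interpolation=cv2.INTER_CUBIC))
E
```

```text
clock: 7.0
eef_pos: [527.2, 77.9, 150.0]
tool_rot: [3.14, -0.0, 1.402]
force: [0.1, 0.5, -1.4]
width: 12.9
gripper_force: 59.0
[527.15629392  77.94596236 150.03863857] [ 3.14017859e+00 -4.57294839e-04  1.40238937e+00]
```

View pics/s4.png

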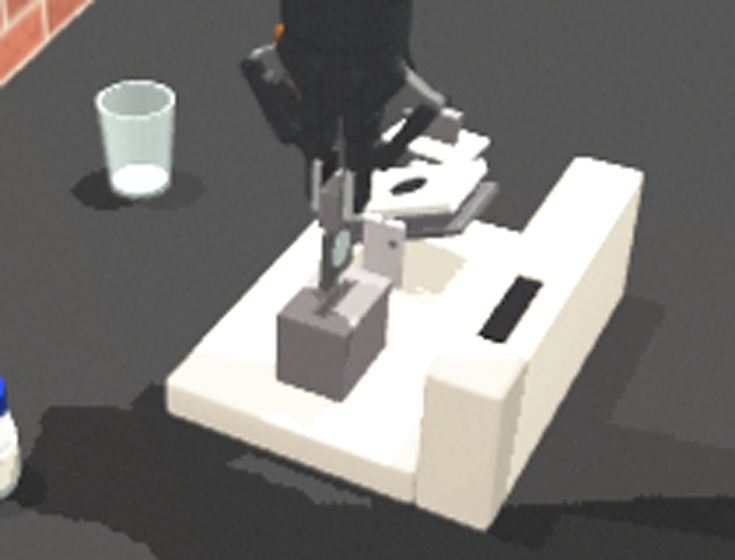

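The side crop shows the blade (335,250) directly over the slot mouth (345,290). I'll descend gently next.

```bash
python3 -m creep '[[1,-0.5,4,0,0,0,0],[0,0,4,0,0,0,0],[0,0,3,0,0,0,0],[0,0,3,0,0,0,0],[0,0,3,0,0,0,0],[0,0,3,0,0,0,0],[0,0,3,0,0,0,0],[0,0,0,0,0,0,0],[0,0,0,0,0,0,0]]'
```

```text
clock: 7.95
eef_pos: [526.3, 79.1, 126.3]
tool_rot: [-3.142, -0.0, 1.403]
force: [0.6, -0.3, -0.7]
width: 12.7
gripper_force: 59.0
```

```bash
python3 -m creep '[[0,0,4,0,0,0,0],[0,0,5,0,0,0,0],[0,0,5,0,0,0,0],[0,0,5,0,0,0,0],[0,0,5,0,0,0,0],[0,0,4,0,0,0,0],[0,0,2,0,0,0,0],[0,0,0,0,0,0,0],[0,0,0,0,0,0,0]]'
```

```text
clock: 8.85
eef_pos: [526.4, 79.2, 96.4]
tool_rot: [3.141, -0.0, 1.403]
force: [-0.2, -0.1, -1.0]
width: 12.9
gripper_force: 59.0
```

```bash
python3 -m creep '[[0,0,2,0,0,0,0],[0,0,2,0,0,0,0],[0,0,1,0,0,0,0],[0,0,1,0,0,0,0],[0,0,0,0,0,0,0],[0,0,0,0,0,0,0]]'
```

```text
clock: 9.45
eef_pos: [526.5, 79.2, 92.0]
tool_rot: [3.141, -0.001, 1.403]
force: [-3.2, -1.0, 17.1]
width: 13.0
gripper_force: 61.5
```

Contact came at the predicted home height (TCP 92), 17 N. Releasing and retreating.

```bash
python3 -m creep '[[0,0,0,0,0,0,45],[0,0,0,0,0,0,45],[0,0,0,0,0,0,45],[0,0,0,0,0,0,45],[0,0,-10,0,0,0,45],[0,0,-20,0,0,0,45],[0,0,-30,0,0,0,45],[0,0,-40,0,0,0,60],[-10,0,-40,0,0,0,60],[-30,0,-10,0,0,0,85]]'
python3 - <<'E'
from h import *
im,P,M=shot('side'); z=P[...,2]
m=(abs(P[...,0]-528)<30)&(abs(P[...,1]-80)<40)&(z>93)&(z<125); print(m.sum(),np.percentile(z[m],[50,95,99]),P[m].mean(0))
print(read_state()['eef_pos'])
E
```

```text
clock: 10.45
eef_pos: [522.6, 42.7, 245.2]
tool_rot: [3.133, -0.005, 1.408]
force: [0.7, -1.3, 0.0]
width: 73.0
gripper_force: 0.0
131 [109.61598557 115.67361563 115.84246382] [527.68361023  85.49033349 107.6076731 ]
[520.92321957  34.04878723 245.02090522]
```

```bash
cat > stage.py <<'E'
from h import *
def fit(P,im,nm,c0=(515,-62)):
    z=P[...,2]; yaw=-0.166; ex=np.array([np.cos(yaw),np.sin(yaw)]); ey=np.array([-ex[1],ex[0]])
    d=P[...,:2]-np.array(c0); a=d@ex; b=d@ey
    m=(abs(a)<70)&(abs(b)<45)&(z>58)&(z<125); q=P[m]; col=im[m]
    best=None; rng=np.random.default_rng(0)
    for _ in range(400):
        t=q[rng.choice(len(q),3,False)]; n=np.cross(t[1]-t[0],t[2]-t[0]); l=np.linalg.norm(n)
        if l<300: continue
        n/=l; n*=np.sign(n[2])
        if n[2]<.8: continue
        k=abs((q-t[0])@n)<1.5
        if best is None or k.sum()>best.sum(): best=k
    k=best; c=q[k].mean(0); n=np.linalg.svd(q[k]-c,full_matrices=False)[2][2]; n*=np.sign(n[2]); k=abs((q-c)@n)<2
    q=q[k]; print(nm,'n',n.round(3),'tilt',np.arccos(n[2]).round(3),'dir',np.arctan2(n[1],n[0]).round(3),'npts',k.sum())
    X=np.array([n[2],0,-n[0]])*1.; 
    hx=np.r_[np.cos(np.arctan2(n[1],n[0])),np.sin(np.arctan2(n[1],n[0])),0]; Y=np.cross(n,hx); Y/=np.linalg.norm(Y); X=np.cross(Y,n)
    L=np.c_[(q-c)@X,(q-c)@Y].astype(np.float32); (cc,s,ang)=cv2.minAreaRect(L)
    print('  center',(c+cc[0]*X+cc[1]*Y).round(1),'size',np.round(s,1),'ang',round(ang,2),'X',X.round(3))
    # trimmed bounds
    print('  bounds',np.percentile(L,[1,99],axis=0).round(1).tolist(),'c',c.round(1))
if __name__=='__main__':
    for n in ['wrist','side','scene']: fit(np.load(f'pics/{n}_P.npy'),cv2.imread(f'pics/{n}0.png'),n)
E
python3 stage.py
python3 -m creep '[[-40,4,0,0,0,0.14,85],[-40,8,0,0,0,0.14,85],[-40,12,0,0,0,0.14,85],[-38,16,0,0,0,0.14,85],[-35,20,0,0,0,0.14,85],[-30,25,0,0,0,0.14,85],[-20,20,0,0,0,0.14,85],[0,0,0,0,0,0.14,85],[0,0,0,0,0,0.14,85],[0,0,0,0,0,0.14,85],[0,0,0,0,0,0.14,85],[0,0,0,0,0,0.14,85]]'; python3 -c "
from h import *
print(read_state()['qpos'].round(2))"
```

```text
wrist n [ 0.376 -0.061  0.924] tilt 0.391 dir -0.161 npts 6632
  center [513.7 -54.3  89.4] size [75.2 93.9] ang 89.43 X [ 0.912 -0.148 -0.381]
  bounds [[-40.4, -34.7], [51.7, 28.4]] c [508.1 -54.3  91.7]
side n [ 0.375 -0.058  0.925] tilt 0.389 dir -0.155 npts 385
  center [516.1 -57.2  89.7] size [79.3 94.8] ang 88.43 X [ 0.914 -0.142 -0.379]
  bounds [[-44.8, -35.8], [48.3, 32.7]] c [514.9 -56.1  90.3]
scene n [ 0.384 -0.092  0.919] tilt 0.406 dir -0.234 npts 299
  center [512.4 -59.9  89.6] size [94.3 85.6] ang 2.87 X [ 0.894 -0.213 -0.395]
  bounds [[-47.1, -38.5], [46.5, 41.0]] c [512.4 -59.4  89.7]
clock: 11.7
eef_pos: [476.5, -228.0, 240.6]
tool_rot: [-3.141, 0.0, -0.283]
force: [-0.7, 0.1, -0.3]
width: 85.0
gripper_force: 0.0
[ 0.01  0.5   0.58  1.86 -0.34  0.89 -1.11]
```

```bash
cat > slide.py <<'E'
from h import *
import sys
s=read_state(); print(s['eef_pos'].round(2),s['tool_rot'].round(4),s['qd'].round(3)); T=T_tool()
im,P,M=shot('wrist'); cv2.imwrite('pics/'+sys.argv[1]+'.png',im)
d=P[...,:2]-np.array([543,-273]); near=np.hypot(d[...,0],d[...,1])<60; z=P[...,2]
L=(P-T[:3,3])@T[:3,:3]
for nm,m in [('plate',near&(z>3)&(z<45)&(im.min(-1)>0)),('ribtop',near&(z>32)&(z<40))]:
    m=cv2.morphologyEx(m.astype('u1'),cv2.MORPH_OPEN,np.ones((3,3)))>0
    for A,f in [(P,'w'),(L,'tool')]:
        (c,sz,a)=cv2.minAreaRect(A[m][:,:2].astype(np.float32)); print(nm,f,m.sum(),np.round(c,1),np.round(sz,1),round(a,2),np.median(z[m]).round(1))
E
python3 slide.py w5
```

```text
[ 476.52 -228.03  240.58] [-3.1411e+00  1.0000e-04 -2.8330e-01] [-0.25   0.08   0.4    0.007 -0.255  0.06  -1.126]
plate w 3687 [ 539.7 -274.9] [50.1 79.7] 74.43 6.0
plate tool 3687 [73.8 27.5] [50.1 79.7] 89.34 6.0
ribtop w 581 [ 539.4 -274.8] [11.9 43.4] 74.91 35.3
ribtop tool 581 [73.5 27.5] [11.9 43.4] 88.86 35.3
```

View pics/w5.png

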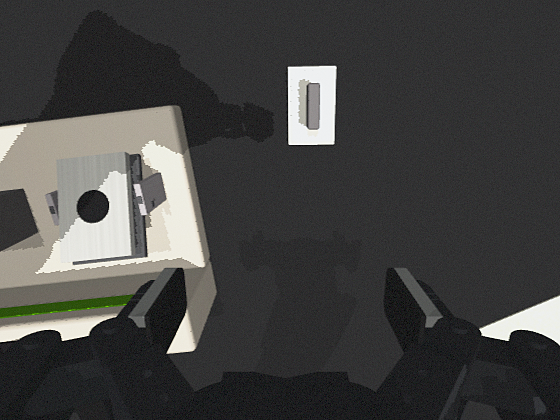

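The slide is at (312,105) with its rib at (313,106), and the stage plate with the black window is at (93,207). The arm was still settling, so I'll remeasure at rest.

```bash
python3 -m creep '[[0,0,0,0,0,0,85],[0,0,0,0,0,0,85],[0,0,0,0,0,0,85],[0,0,0,0,0,0,85],[0,0,0,0,0,0,85]]'; python3 slide.py w6; python3 - <<'E'
from stage import *
im,P,M=shot('wrist'); np.save('pics/w6.npy',P); cv2.imwrite('pics/w6.png',im)
fit(P,im,'w6')
z=P[...,2]; v,u=np.mgrid[:420,:560]
hsv=cv2.cvtColor(im,cv2.COLOR_BGR2HSV)
w=(u<130)&(u>60)&(v>175)&(v<240)&(im.max(-1)<60); n,lab,st,ce=cv2.connectedComponentsWithStats(w.astype('u1')); k=1+np.argmax(st[1:,4]); print('window',st[k],ce[k])
uu,vv=np.round(ce[k]).astype(int); ring=cv2.dilate((lab==k).astype('u1'),np.ones((7,7)))>0
q=P[ring&(z>60)]; print('window pos',np.nanmedian(P[lab==k],0), q.mean(0))
for r in (170,190,210,230,250):
  print(r,[(c,int(im[r,c].mean()),int(z[r,c])) for c in range(40,175,6)])
E
```

```text
clock: 12.25
eef_pos: [476.7, -228.3, 240.3]
tool_rot: [-3.141, -0.0, -0.277]
force: [-0.3, -0.3, -0.6]
width: 84.9
gripper_force: 0.0
[ 476.68 -228.3   240.35] [-3.1414e+00 -1.0000e-04 -2.7680e-01] [-0.001  0.002  0.002  0.002 -0.001 -0.001 -0.002]
plate w 3655 [ 539.1 -275.1] [49.6 79.5] 74.31 6.0
plate tool 3655 [72.8 28. ] [49.6 79.5] 89.83 6.0
ribtop w 564 [ 539.9 -274.8] [12.1 43.2] 75.1 35.3
ribtop tool 564 [73.5 27.5] [12.1 43.2] 89.04 35.3
w6 n [ 0.374 -0.063  0.925] tilt 0.389 dir -0.166 npts 7443
  center [513.  -59.9  89.3] size [86.5 94.4] ang 89.81 X [ 0.912 -0.153 -0.38 ]
  bounds [[-45.6, -31.9], [46.5, 32.5]] c [512.5 -59.1  89.6]
window [ 76 189  32  33 810] [ 91.8382716  205.20864198]
window pos [513.18651961 -59.10645764  89.68246502] [513.19510759 -58.94946097  89.52395011]
170 [(40, 162, 29), (46, 159, 28), (52, 159, 28), (58, 153, 74), (64, 153, 75), (70, 155, 76), (76, 148, 76), (82, 156, 75), (88, 155, 76), (94, 163, 77), (100, 156, 78), (106, 154, 77), (112, 159, 76), (118, 148, 78), (124, 160, 78), (130, 64, 58), (136, 83, 58), (142, 125, 28), (148, 132, 29
[... 811 characters left out ...]
, (52, 159, 28), (58, 157, 95), (64, 163, 97), (70, 228, 96), (76, 226, 97), (82, 226, 96), (88, 226, 96), (94, 226, 98), (100, 224, 97), (106, 231, 97), (112, 225, 98), (118, 229, 99), (124, 225, 98), (130, 97, 95), (136, 96, 81), (142, 80, 79), (148, 216, 30), (154, 214, 30), (160, 216, 29), (166, 229, 29), (172, 232, 28)]
250 [(40, 158, 29), (46, 159, 28), (52, 239, 29), (58, 233, 29), (64, 229, 104), (70, 227, 103), (76, 227, 104), (82, 231, 103), (88, 229, 104), (94, 227, 105), (100, 225, 105), (106, 229, 104), (112, 228, 104), (118, 227, 104), (124, 224, 104), (130, 150, 103), (136, 87, 86), (142, 107, 87), (148, 222, 28), (154, 213, 28), (160, 215, 28), (166, 237, 28), (172, 232, 30)]
```

```bash
python3 -m creep '[[25,10,20,0,0,0.0,60],[25,9,30,0,0,0,60],[23,9,35,0,0,0,45],[0,0,35,0,0,0,45],[0,0,35,0,0,0,45],[0,0,25,0,0,0,45],[0,0,0,0,0,0,45],[0,0,0,0,0,0,45],[0,0,0,0,0,0,45]]'; python3 slide.py w7
```

```text
clock: 13.25
eef_pos: [540.3, -275.9, 62.0]
tool_rot: [3.141, -0.003, -0.277]
force: [-0.4, 0.2, 0.6]
width: 44.9
gripper_force: 0.0
[ 540.34 -275.94   61.99] [ 3.1408e+00 -2.8000e-03 -2.7720e-01] [-0.002 -0.011 -0.001  0.001 -0.003 -0.003  0.001]
plate w 9710 [ 539.6 -275.1] [50.1 80.2] 74.35 5.9
plate tool 9710 [-1.1 -0.7] [50.1 80.2] 89.77 5.9
ribtop w 1642 [ 539.6 -275. ] [11.8 44. ] 73.61 35.2
ribtop tool 1642 [-1.  -0.8] [44.  11.8] 0.51 35.2
```

```bash
python3 -m creep '[[-1,0,20,0,0,0,45],[0,0,20,0,0,0,45],[0,0,11,0,0,0,45],[0,0,0,0,0,0,30],[0,0,0,0,0,0,0],[0,0,0,0,0,0,0],[0,0,0,0,0,0,0],[0,0,0,0,0,0,0],[0,0,0,0,0,0,0]]'; python3 -m creep '[[0,0,-10,0,0,0,0],[0,0,-25,0,0,0,0],[0,0,-35,0,0,0,0],[0,0,-40,0,0,0,0],[0,0,-40,0,0,0,0],[0,0,-20,0,0,0,0],[0,0,0,0,0,0,0],[0,0,0,0,0,0,0],[0,0,0,0,0,0,0]]'
```

```text
clock: 14.2
eef_pos: [539.1, -275.4, 10.5]
tool_rot: [3.141, -0.002, -0.277]
force: [0.1, 0.6, 6.2]
width: 10.7
gripper_force: 60.4
clock: 15.1
eef_pos: [537.3, -273.9, 177.7]
tool_rot: [-3.141, 0.003, -0.277]
force: [-0.4, 0.2, -1.8]
width: 11.0
gripper_force: 59.3
```

```bash
python3 -m creep '[[0,0,0,0,0,-0.111,0],[0,0,0,0,-0.13,0,0],[0,0,0,0,-0.13,0,0],[0,0,0,0,-0.129,0,0],[0,0,0,0,0,0,0],[0,0,0,0,0,0,0],[0,0,0,0,0,0,0]]'; cat > tgt.py <<'E'
from h import *
import sys
C=np.array([513.0,-59.2,89.5]); th,ph=0.389,-0.166
X=np.array([np.cos(th)*np.cos(ph),np.cos(th)*np.sin(ph),-np.sin(th)]); n=np.array([np.sin(th)*np.cos(ph),np.sin(th)*np.sin(ph),np.cos(th)]); Z=-n; Y=np.cross(Z,X)
Rt=np.c_[X,Y,Z]; T=T_tool(); R=T[:3,:3]
g=C+n*float(sys.argv[1]); print('move in tool axes',(R.T@(g-T[:3,3])).round(1),'rotvec',Ro.from_matrix(R.T@Rt).as_rotvec().round(4), 'now above face',((T[:3,3]-C)@Rt).round(1)); print(read_state()['qpos'].round(2), read_state()['qd'].round(3))
E
python3 tgt.py 60
```

```text
clock: 15.8
eef_pos: [537.0, -275.3, 179.4]
tool_rot: [3.142, 0.389, -0.168]
force: [0.0, -0.8, -0.1]
width: 11.2
gripper_force: 59.3
move in tool axes [ -21.2 -209.    45.8] rotvec [-0.0007 -0.0004 -0.0019] now above face [  20.8  209.1 -105.7]
[ 0.12  0.89  0.54  1.34 -0.27  1.38 -1.08] [ 0.    -0.027  0.004 -0.002  0.002  0.01  -0.003]
```

```bash
python3 -m creep '[[-4,-40,0,0,0,0,0],[-4,-40,0,0,0,0,0],[-4,-40,10,0,0,0,0],[-4,-40,10,0,0,0,0],[-4,-30,15,0,0,0,0],[-1,-19,10,0,0,0,0],[0,0,0,0,0,0,0],[0,0,0,0,0,0,0],[0,0,0,0,0,0,0],[0,0,0,0,0,0,0],[0,0,0,0,0,0,0]]'; python3 tgt.py 60; python3 - <<'E'
from h import *
T=T_tool(); im,P,M=shot('wrist'); cv2.imwrite('pics/w8.png',im); np.save('pics/w8L.npy',(P-T[:3,3])@T[:3,:3])
im,P,M=shot('side'); cv2.imwrite('pics/s8.png',im)
E
```

```text
clock: 16.9
eef_pos: [537.0, -64.1, 145.9]
tool_rot: [3.141, 0.388, -0.168]
force: [-0.2, 0.7, -1.4]
width: 11.1
gripper_force: 59.3
move in tool axes [-1.3 -0.8  1.5] rotvec [-0.0002 -0.0008 -0.0023] now above face [  1.3   0.8 -61.5]
[-0.19  0.84  0.5   1.55 -0.36  1.25 -1.31] [-0.007  0.002 -0.007  0.002 -0.002 -0.001 -0.   ]
```

View pics/w8.png

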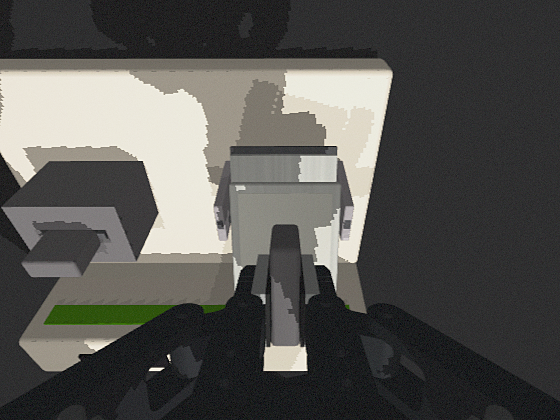

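The wrist view shows the held slide (233–337, 185+) above the stage, whose front edge is at rows 147–183. The filter is seated at left (60,250).

```bash
python3 - <<'E'
from h import *
L=np.load('pics/w8L.npy'); 
sl=(abs(L[...,2]-4.5)<2.5)&(abs(L[...,0])<60)&(abs(L[...,1])<40); q=L[sl]
print('slide',sl.sum(),np.percentile(q,[1,50,99],axis=0).round(1))
for r in (195,210,225):
    k=np.where(sl[r])[0]; print(r,k.min(),k.max(),L[r,k.min()].round(1),L[r,k.max()].round(1))
for c in (245,260,310,325):
    k=np.where(sl[:,c])[0]; print(c,k.min(),L[k.min(),c].round(1))
# slide plane normal
c=q.mean(0); print('slide n',np.linalg.svd(q-c,full_matrices=False)[2][2].round(4))
st=(abs(L[...,2]-61.5)<4)&(abs(L[...,0])<60)&(abs(L[...,1])<45); q=L[st]; q=q[q[:,0]>38]
print('stage',len(q),np.percentile(q,[1,50,99],axis=0).round(1)); c=np.median(q,0); print(np.linalg.svd(q-q.mean(0),full_matrices=False)[2][2].round(4))
for col in (240,260,285,310,330):
    k=np.where(st[:,col])[0]; print(col,k.min(),k.max(),L[k.min(),col].round(1))
for r in (158,165,172):
    k=np.where(st[r])[0]; print(r,k.min(),k.max(),L[r,k.min()].round(1),L[r,k.max()].round(1)); print([ (c,L[r,c].round(0).tolist()) for c in (226,228,230,232,234,236,332,334,336,338,340,342)])
E
```

```text
slide 7640 [[ -5.  -25.    3.5]
 [ 25.   -0.2   5.1]
 [ 40.5  24.    6.6]]
195 229 340 [ 35.5 -25.2   5.7] [35.4 24.4  5.7]
210 230 339 [ 28.5 -25.1   5.5] [28.4 24.3  6. ]
225 231 338 [ 21.2 -25.    6. ] [21.  24.2  6.4]
245 184 [ 40.5 -17.9   5.5]
260 183 [ 40.7 -11.3   6.7]
310 184 [40.4 10.9  6.2]
325 183 [40.8 17.6  6.4]
slide n [ 3.3e-03 -5.0e-04 -1.0e+00]
stage 1422 [[ 38.  -32.7  60.3]
 [ 42.1  -1.3  61.8]
 [ 45.7  29.9  64. ]]
[ 0.0751 -0.0023 -0.9972]
240 155 181 [ 45.4 -27.3  64.4]
260 155 181 [ 45.5 -15.2  63.8]
285 155 181 [45.6 -0.1 62.7]
310 155 181 [45.6 14.9 63.2]
330 155 181 [45.6 26.8 62.8]
158 230 336 [ 43.9 -33.1  62.4] [44.1 30.2 61.1]
[(226, [37.0, -44.0, 111.0]), (228, [37.0, -42.0, 111.0]), (230, [44.0, -33.0, 62.0]), (232, [44.0, -32.0, 61.0]), (234, [44.0, -31.0, 63.0]), (236, [44.0, -29.0, 62.0]), (332, [44.0, 28.0, 61.0]), (334, [44.0, 29.0, 62.0]), (336, [44.0, 30.0, 61.0]), (338, [37.0, 39.0, 112.0]), (340, [37.0, 41.0, 110.0]), (342, [37.0, 42.0, 110.0])]
165 230 336 [ 39.7 -33.3  62.3] [39.8 30.4 61.3]
[(226, [33.0, -43.0, 105.0]), (228, [33.0, -42.0, 106.0]), (230, [40.0, -33.0, 62.0]), (232, [40.0, -32.0, 62.0]), (234, [40.0, -31.0, 61.0]), (236, [40.0, -30.0, 62.0]), (332, [40.0, 28.0, 62.0]), (334, [40.0, 29.0, 63.0]), (336, [40.0, 30.0, 61.0]), (338, [33.0, 39.0, 106.0]), (340, [33.0, 40.0, 106.0]), (342, [33.0, 41.0, 105.0])]
172 230 335 [ 35.5 -33.4  61.6] [35.7 29.9 60.7]
[(226, [29.0, -42.0, 96.0]), (228, [29.0, -40.0, 97.0]), (230, [36.0, -33.0, 62.0]), (232, [36.0, -32.0, 61.0]), (234, [35.0, -31.0, 63.0]), (236, [35.0, -30.0, 62.0]), (332, [35.0, 28.0, 63.0]), (334, [35.0, 30.0, 62.0]), (336, [29.0, 36.0, 100.0]), (338, [29.0, 37.0, 97.0]), (340, [29.0, 39.0, 97.0]), (342, [29.0, 40.0, 97.0])]
```

```bash
python3 -m creep '[[-1.7,-1,10,0,0,0,0],[0,0,12,0,0,0,0],[0,0,12,0,0,0,0],[0,0,6,0,0,0,0],[0,0,4,0,0,0,0],[0,0,0,0,0,0,0],[0,0,0,0,0,0,0],[0,0,0,0,0,0,0],[0,0,0,0,0,0,0]]'; cat > fn.py <<'E'
from h import *
T=T_tool(); s=read_state(); print('force tool',(T[:3,:3].T@s['force']).round(2),'torque tool',(T[:3,:3].T@s['torque']).round(3))
E
python3 fn.py; python3 tgt.py 11.5
```

```text
clock: 17.9
eef_pos: [519.4, -58.7, 105.9]
tool_rot: [-3.141, 0.388, -0.166]
force: [0.2, -0.3, -1.8]
width: 11.4
gripper_force: 59.3
force tool [0.93 0.23 1.56] torque tool [-0.003  0.542 -0.037]
move in tool axes [0.4 1.5 6. ] rotvec [-0.0002 -0.0008 -0.0001] now above face [ -0.4  -1.5 -17.5]
[-0.19  0.87  0.48  1.63 -0.38  1.14 -1.29] [ 0.001 -0.    -0.003  0.004 -0.002 -0.003  0.001]
```

```bash
python3 -m creep '[[0,1,0,0,0,0,0],[0,0,0,0,0,0,0],[0,0,0,0,0,0,0],[0,0,0,0,0,0,0]]'; cat > edge.py <<'E'
from h import *
T=T_tool(); im,P,M=shot('wrist'); L=(P-T[:3,3])@T[:3,:3]
sl=(abs(L[...,2]-5.5)<2.5)&(abs(L[...,0])<60)&(abs(L[...,1])<45)
zs=float(np.median(L[...,2][(abs(L[...,0]-43.5)<1.5)&(abs(L[...,1])<20)&(L[...,2]>9)&(L[...,2]<40)])); print('stage z',zs,'slide top z',np.median(L[sl][:,2]))
st=(abs(L[...,2]-zs)<2)&(abs(L[...,0])<60)&(abs(L[...,1])<40)
f=lambda m,lo,hi:[np.round((L[r,k.min(),1],L[r,k.max(),1]),1) for r in range(420) for k in [np.where(m[r])[0]] if len(k)>60 and lo<np.median(L[r,k,0])<hi]
a=np.array(f(sl,15,38)); print('slide y',np.median(a,0),'mid',np.median(a.mean(1)))
a=np.array(f(st,42.5,46)); print('stage y',a.tolist(),'mid',np.median(a.mean(1)) if len(a) else 0)
for nm,m in (('slide',sl),('stage',st)):
    e=[L[:,c,0][m[:,c]].max() for c in range(240,330,5) if m[:,c].any()]; print(nm,'front x',np.median(e).round(2))
# black-window free side strips: stage y edges beside slide
for r in range(200,300,20): 
    k=np.where(st[r])[0]; print(r, (L[r,k.min()].round(1),L[r,k.max()].round(1)) if len(k) else '')
E
python3 edge.py; python3 tgt.py 11.5
```

```text
clock: 18.3
eef_pos: [518.9, -59.6, 105.6]
tool_rot: [-3.142, 0.389, -0.166]
force: [1.0, 0.1, -0.7]
width: 10.9
gripper_force: 59.3
stage z 17.356910339062505 slide top z 5.125060886185662
slide y [-25.2  24.2] mid -0.45000000000000107
stage y [[-31.8, 31.8], [-31.8, 31.9], [-31.9, 31.9], [-31.9, 31.8], [-31.6, 31.8], [-31.9, 32.0], [-31.9, 31.7]] mid 0.0
slide front x 40.61
stage front x 47.53
200 (array([ 30. , -31.7,  17.3]), array([30.2, 31.6, 16.7]))
220 (array([ 19.6, -31.8,  17.8]), array([20.1, 31.6, 16.3]))
240 (array([  8.5, -39.7,  19.1]), array([ 8.6, 38.8, 18.8]))
260 (array([ -2.3, -32.1,  18.5]), array([-1.6, 31.4, 17. ]))
280 (array([-13.3, -32. ,  17.7]), array([-13.2,  31.6,  17.5]))
move in tool axes [0.6 0.6 5.6] rotvec [-0.0002 -0.     -0.0002] now above face [ -0.6  -0.6 -17.1]
[-0.19  0.87  0.48  1.63 -0.38  1.14 -1.29] [ 0.001  0.001 -0.001  0.    -0.002  0.002  0.002]
```

```bash
python3 -m creep '[[0,0.4,2,0,0,0,0],[0,0,2,0,0,0,0],[0,0,1,0,0,0,0],[0,0,0,0,0,0,0],[0,0,0,0,0,0,0]]'; python3 fn.py;  python3 tgt.py 11.5; python3 -m creep '[[0,0,1,0,0,0,0],[0,0,0,0,0,0,0],[0,0,0,0,0,0,0],[0,0,0,0,0,0,0]]'; python3 fn.py;  python3 tgt.py 11.5; python3 -m creep '[[0,0,1,0,0,0,0],[0,0,0,0,0,0,0],[0,0,0,0,0,0,0],[0,0,0,0,0,0,0]]'; python3 fn.py;  python3 tgt.py 11.5
```

```text
clock: 18.85
eef_pos: [516.9, -59.7, 100.9]
tool_rot: [-3.142, 0.389, -0.166]
force: [-0.5, 0.0, -1.7]
width: 11.1
gripper_force: 59.3
force tool [0.17 0.04 1.74] torque tool [-0.018  0.5    0.01 ]
move in tool axes [0.6 0.1 0.6] rotvec [-0.0001  0.0001 -0.0002] now above face [ -0.6  -0.1 -12.1]
[-0.19  0.87  0.48  1.64 -0.39  1.13 -1.29] [ 0.    -0.001  0.    -0.006  0.001 -0.     0.001]
clock: 19.25
eef_pos: [516.7, -59.7, 100.1]
tool_rot: [-3.142, 0.389, -0.166]
force: [0.5, -0.2, -0.5]
width: 10.7
gripper_force: 59.5
force tool [0.71 0.06 0.29] torque tool [-0.005  0.518 -0.034]
move in tool axes [ 0.6  0.1 -0.3] rotvec [-0.0001 -0.0002 -0.0001] now above face [ -0.6  -0.1 -11.2]
[-0.19  0.88  0.48  1.64 -0.39  1.13 -1.29] [-0.     0.001  0.    -0.002 -0.001 -0.003  0.001]
clock: 19.65
eef_pos: [516.4, -59.7, 99.3]
tool_rot: [-3.141, 0.389, -0.166]
force: [0.4, -0.4, 2.3]
width: 11.1
gripper_force: 59.7
force tool [-0.47  0.33 -2.25] torque tool [0.036 0.325 0.008]
move in tool axes [ 0.6  0.1 -1.1] rotvec [-0.0002 -0.0004 -0.0002] now above face [ -0.6  -0.1 -10.4]
[-0.19  0.88  0.48  1.64 -0.39  1.13 -1.29] [ 0.     0.002 -0.001  0.001 -0.002  0.001  0.001]
```

```bash
python3 -m creep '[[0,0,1,0,0,0,0],[0,0,1,0,0,0,0],[0,0,0,0,0,0,0],[0,0,0,0,0,0,0]]'; python3 fn.py;  python3 tgt.py 11.5; python3 -m creep '[[0,0,1,0,0,0,0],[0,0,1,0,0,0,0],[0,0,0.5,0,0,0,0],[0,0,0,0,0,0,0],[0,0,0,0,0,0,0],[0,0,0,0,0,0,0]]'; python3 fn.py;  python3 tgt.py 11.5; python3 edge.py
```

```text
clock: 20.05
eef_pos: [515.6, -59.5, 97.4]
tool_rot: [-3.142, 0.389, -0.166]
force: [2.3, 0.1, 4.6]
width: 11.4
gripper_force: 59.9
force tool [ 0.33 -0.44 -5.12] torque tool [-0.025  0.241  0.006]
move in tool axes [ 0.6  0.1 -3.2] rotvec [-0.0001 -0.0003 -0.0002] now above face [-0.6 -0.1 -8.3]
[-0.19  0.88  0.48  1.64 -0.39  1.12 -1.29] [ 0.     0.    -0.001 -0.     0.001 -0.001  0.001]
clock: 20.65
eef_pos: [514.7, -59.3, 95.1]
tool_rot: [-3.141, 0.389, -0.166]
force: [1.4, 0.2, 5.2]
width: 10.9
gripper_force: 60.2
force tool [-0.71 -0.48 -5.35] torque tool [0.018 0.13  0.02 ]
move in tool axes [ 0.6  0.1 -5.6] rotvec [-0.0002 -0.0004 -0.0001] now above face [-0.6 -0.1 -5.9]
[-0.19  0.88  0.48  1.65 -0.39  1.12 -1.28] [ 0.001  0.001 -0.    -0.001 -0.001  0.    -0.001]
stage z 11.312354212743218 slide top z 5.133293699007069
slide y [-25.3  24.2] mid -0.4499999999999993
stage y [[-32.0, 31.2], [-32.1, 31.3], [-32.0, 31.2], [-31.9, 31.2], [-32.0, 31.2], [-32.0, 31.3], [-32.2, 31.5], [-32.2, 31.0]] mid -0.40000000000000036
slide front x 40.57
stage front x 47.46
200 (array([ 31.4, -32.5,  12.1]), array([31.6, 31.5, 11.4]))
220 (array([ 21.4, -32.7,  12.5]), array([22.2, 30.9, 10.2]))
240 (array([ 12.1, -38.5,  10.3]), array([12.2, 37.6,  9.9]))
260 (array([  1.3, -39.4,  10.9]), array([ 1.7, 39.8,  9.9]))
280 (array([ -9.7, -32.2,  11.1]), array([-9.6, 31.3, 10.9]))
```

Pressed about 4.7 mm in and centred, but the pitch moment has dropped by about 0.37 N m, which suggests the upper edge is carrying the load. I'll trim the tilt slightly.

```bash
python3 -m creep '[[0,0,0,0,-0.005,0,0],[0,0,0,0,0,0,0],[0,0,0,0,0,0,0],[0,0,0,0,0,0,0]]'; python3 fn.py; python3 fn.py; python3 -m creep '[[0,0,0,0,-0.005,0,0],[0,0,0,0,0,0,0],[0,0,0,0,0,0,0],[0,0,0,0,0,0,0]]'; python3 fn.py;  python3 tgt.py 11.5
```

```text
clock: 21.1
eef_pos: [514.7, -59.4, 95.2]
tool_rot: [-3.141, 0.394, -0.166]
force: [-0.1, 0.0, 5.3]
width: 10.8
gripper_force: 60.4
force tool [-2.17 -0.02 -4.85] torque tool [0.008 0.257 0.015]
force tool [-2.17 -0.02 -4.85] torque tool [0.008 0.257 0.015]
clock: 21.5
eef_pos: [514.7, -59.4, 95.2]
tool_rot: [-3.141, 0.399, -0.166]
force: [-0.1, -0.7, 6.8]
width: 10.9
gripper_force: 60.4
force tool [-2.6   0.69 -6.26] torque tool [0.049 0.303 0.008]
move in tool axes [ 0.5  0.1 -5.6] rotvec [-0.0002  0.0095 -0.0002] now above face [-0.6 -0.1 -5.9]
[-0.19  0.88  0.48  1.64 -0.39  1.13 -1.29] [ 0.001 -0.002 -0.     0.001  0.001 -0.001 -0.   ]
```

```bash
cat > flush.py <<'E'
from h import *
A=[]
for i in range(3):
    T=T_tool(); im,P,M=shot('wrist'); L=(P-T[:3,3])@T[:3,:3]; X,Y,Z=L[...,0],L[...,1],L[...,2]
    sl=(abs(Z-5.2)<2)&(X>-38)&(X<39)&(abs(Y+.4)<24)&(abs(Y)>9.5)
    st=(abs(Z-11.3)<2.5)&(X>-44)&(X<46)&(((abs(Y+.4)>27)&(abs(Y+.4)<31))|((X>42)&(abs(Y)<31)))
    r=[]
    for m in (sl,st):
        q=L[m]; 
        for _ in range(4):
            B=np.c_[q[:,:2],np.ones(len(q))]; c=np.linalg.lstsq(B,q[:,2],rcond=None)[0]; e=q[:,2]-B@c; q=q[abs(e)<2*e.std()+.1]
        r+=[*c,len(q),q[:,0].min()]
    A.append(r)
A=np.array(A); print('slide a,b,c,n,xmin | stage'); print(A.round(4))
E
python3 flush.py; python3 fn.py
```

```text
slide a,b,c,n,xmin | stage
[[-4.30000e-03 -1.50000e-03  5.04520e+00  4.60500e+03 -1.02868e+01
  -9.30000e-03  2.00000e-04  1.14387e+01  3.02000e+03 -2.42122e+01]
 [-2.60000e-03  8.00000e-04  5.00310e+00  4.62800e+03 -9.87290e+00
  -9.10000e-03 -6.00000e-04  1.14059e+01  3.02000e+03 -2.40524e+01]
 [-3.90000e-03  1.00000e-04  5.04020e+00  4.59800e+03 -1.04611e+01
  -9.30000e-03 -6.00000e-04  1.14216e+01  3.00200e+03 -2.32184e+01]]
force tool [-1.9  -0.87 -6.8 ] torque tool [0.051 0.266 0.007]
```

```bash
python3 -m creep '[[0,0,0,0,0.004,0,0],[0,0,0,0,0,0,0],[0,0,0,0,0,0,0],[0,0,0,0,0,0,0],[0,0,0,0,0,0,0],[0,0,0,0,0,0,0]]'; python3 fn.py; python3 tgt.py 11.5; python3 - <<'E'
from h import *
im,P,M=shot('side'); cv2.imwrite('pics/s9.png',cv2.resize(im[150:310,210:420],None,fx=3.5,fy=3.5,interpolation=cv2.INTER_CUBIC))
E
```

```text
clock: 22.25
eef_pos: [514.7, -59.3, 95.2]
tool_rot: [-3.141, 0.395, -0.166]
force: [0.3, 0.5, 5.9]
width: 11.1
gripper_force: 60.4
force tool [-2.06 -0.57 -5.5 ] torque tool [0.063 0.265 0.036]
move in tool axes [ 0.6  0.1 -5.6] rotvec [-0.0002  0.0056 -0.0002] now above face [-0.6 -0.1 -5.9]
[-0.19  0.88  0.48  1.64 -0.39  1.13 -1.28] [ 0.001  0.002 -0.001 -0.003 -0.001  0.     0.001]
```

View pics/s9.png

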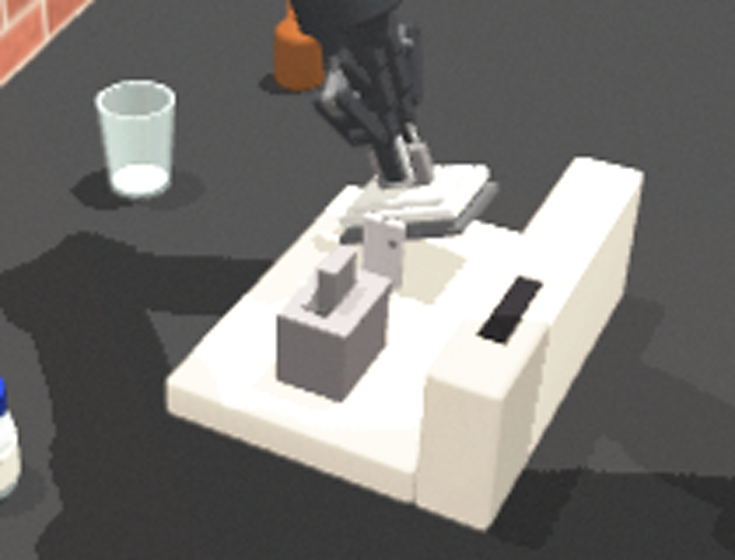

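The filter is fully home in the block (335,285). The slide lies flush on the stage (425,195), still gripped and steady, so I'm handing the job in.

```bash
python3 -c "
from cell import ctrl
print(ctrl.finish_job())"
```

```text
the job is handed in; nothing more can be done
None
```

I handed the job in at about 22 s of the 54 s allowed: the filter is fully home in the slot and released, and the slide is still gripped, centred and flush on the stage to within about 0.3°, held about 4.7 mm in against the spring; no verdict was returned.

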